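# Heft the kit tins and hold up the fullest

### The job

Three identical closed tins of kit parts stand on the bench, and only their weight tells how full they are. Heft them, stand the two lighter tins in pockets of the wooden rack (one tin to a pocket, any pockets, let go of them), and finish still holding the heaviest tin in the gripper, upright and still, its bottom at least 15 cm above the bench. Keep the tins upright throughout, and do not disturb the girder, the wheel box or the screwdriver.

Things in the scene. Friction and masses are not known exactly. Their poses are not given: they have to be found in the camera images.
- tin_a_center (a point): Centre (half-way up) of one of three identical-looking closed round metal tins, 54 mm diameter, 90 mm tall, z up, standing on the bench. Weight hidden, 0.16 to 0.6 kg; the heaviest is a different tin from run to run, whatever its name or place, and weighs at least 1.5 times either other. Unseen contents may shift a few mm. A grip of 20 to 30 N lifts it safely.
- tin_b_center (a point): Centre (half-way up) of one of three identical-looking closed round metal tins, 54 mm diameter, 90 mm tall, z up, standing on the bench. Weight hidden, 0.16 to 0.6 kg; the heaviest is a different tin from run to run, whatever its name or place, and weighs at least 1.5 times either other. Unseen contents may shift a few mm. A grip of 20 to 30 N lifts it safely.
- tin_c_center (a point): Centre (half-way up) of one of three identical-looking closed round metal tins, 54 mm diameter, 90 mm tall, z up, standing on the bench. Weight hidden, 0.16 to 0.6 kg; the heaviest is a different tin from run to run, whatever its name or place, and weighs at least 1.5 times either other. Unseen contents may shift a few mm. A grip of 20 to 30 N lifts it safely.
- rack: Pale wooden rack, fixed to the bench, 90 (x) by 285 (y) by 24 mm high; origin at the centre of its underside, z up. In its top, in a row along its y, are three round pockets, 60 mm diameter, 18 mm deep, at y = +95, 0 and -95 mm, empty at the start. A tin fully home in one has its bottom 6 mm and its centre 51 mm above the bench.
- rack_hole0 (a point): Centre of the mouth of rack pocket 0 (at y = +95 mm on the rack), level with the rack's top, 24 mm above the bench.
- rack_hole1 (a point): Centre of the mouth of rack pocket 1 (at y = +0 mm on the rack), level with the rack's top, 24 mm above the bench.
- rack_hole2 (a point): Centre of the mouth of rack pocket 2 (at y = -95 mm on the rack), level with the rack's top, 24 mm above the bench.
- girder: Loose red metal U-channel from a construction kit, 160 by 50 by 22 mm, perforated; origin at the centre of its underside, x along it. A bystander: leave it where it is.
- wheelbox: Open white box with black dots, 150 (x) by 190 (y) by 70 mm high, holding toy wheels; origin at the centre of its underside. A bystander: leave it where it is.
- driver: Screwdriver lying on the bench beside the girder, 160 mm long, along its x axis, handle about 30 mm thick. A bystander: leave it where it is.

How it is judged:
At the end, for the whole second after the job is handed in: Heaviest tin held in the fingers, clear of all else, centre over 175 mm up, within 0.3 rad of upright, still. The other two stand released in rack pockets: within 8 mm of the pocket axis, centre under 56 mm up, within 0.08 rad of upright, each loading the rack with under 3.6 N (((height (world z) of tin_a_center above 0.175 m and angle between tin_a_center's own z axis and vertical below 0.3 rad and linear speed of tin_a below 0.05 m/s and contact force between tin_a and the fingers above 1 N and contact force between tin_a and rack below 0.1 N and contact force between tin_a and tin_b below 0.1 N and contact force between tin_a and tin_c below 0.1 N and (horizontal distance between tin_b_center and rack_hole0 below 0.008 m or horizontal distance between tin_b_center and rack_hole1 below 0.008 m or horizontal distance between tin_b_center and rack_hole2 below 0.008 m) and z of each of tin_b_center, tin_c_center in the frame of rack below 0.056 m and angle between each of tin_b_center, tin_c_center's own z axis and vertical below 0.08 rad and linear speed of each of tin_b, tin_c below 0.02 m/s and contact force between each of tin_b, tin_c and the fingers below 0.1 N and contact force between tin_b and rack between 0.8 and 3.6 N and (horizontal distance between tin_c_center and rack_hole0 below 0.008 m or horizontal distance between tin_c_center and rack_hole1 below 0.008 m or horizontal distance between tin_c_center and rack_hole2 below 0.008 m) and contact force between tin_c and rack between 0.8 and 3.6 N) or (height (world z) of tin_b_center above 0.175 m and angle between tin_b_center's own z axis and vertical below 0.3 rad and linear speed of tin_b below 0.05 m/s and contact force between tin_b and the fingers above 1 N and contact force between tin_b and rack below 0.1 N and contact force between tin_b and tin_a below 0.1 N and contact force between tin_b and tin_c below 0.1 N and (horizontal distance between tin_a_center and rack_hole0 below 0.008 m or horizontal distance between tin_a_center and rack_hole1 below 0.008 m or horizontal distance between tin_a_center and rack_hole2 below 0.008 m) and z of each of tin_a_center, tin_c_center in the frame of rack below 0.056 m and angle between each of tin_a_center, tin_c_center's own z axis and vertical below 0.08 rad and linear speed of each of tin_a, tin_c below 0.02 m/s and contact force between each of tin_a, tin_c and the fingers below 0.1 N and contact force between tin_a and rack between 0.8 and 3.6 N and (horizontal distance between tin_c_center and rack_hole0 below 0.008 m or horizontal distance between tin_c_center and rack_hole1 below 0.008 m or horizontal distance between tin_c_center and rack_hole2 below 0.008 m) and contact force between tin_c and rack between 0.8 and 3.6 N) or (height (world z) of tin_c_center above 0.175 m and angle between tin_c_center's own z axis and vertical below 0.3 rad and linear speed of tin_c below 0.05 m/s and contact force between tin_c and the fingers above 1 N and contact force between tin_c and rack below 0.1 N and contact force between tin_c and tin_a below 0.1 N and contact force between tin_c and tin_b below 0.1 N and (horizontal distance between tin_a_center and rack_hole0 below 0.008 m or horizontal distance between tin_a_center and rack_hole1 below 0.008 m or horizontal distance between tin_a_center and rack_hole2 below 0.008 m) and z of each of tin_a_center, tin_b_center in the frame of rack below 0.056 m and angle between each of tin_a_center, tin_b_center's own z axis and vertical below 0.08 rad and linear speed of each of tin_a, tin_b below 0.02 m/s and contact force between each of tin_a, tin_b and the fingers below 0.1 N and contact force between tin_a and rack between 0.8 and 3.6 N and (horizontal distance between tin_b_center and rack_hole0 below 0.008 m or horizontal distance between tin_b_center and rack_hole1 below 0.008 m or horizontal distance between tin_b_center and rack_hole2 below 0.008 m) and contact force between tin_b and rack between 0.8 and 3.6 N))); the arm keeps its last pose, push and grip.
It fails at once if a tin is tipped by more than 0.7 rad (angle between any of tin_a_center, tin_b_center, tin_c_center's own z axis and vertical above 0.7 rad).
It fails at once if the girder, the wheel box or the screwdriver is moved by more than 20 mm (distance of any of girder, wheelbox, driver from where it was at the start of the episode above 0.02 m).
It also fails if it takes over 72 s, if anything falls off the work surface, if the arm or the gripper's body presses on something with over 40 N, if the wrist force passes 120 N, or if a joint passes its speed limit or range.

### The arm

A 7-joint arm with a two-finger parallel gripper is mounted at the origin on the work surface. World frame = base frame: x ahead of the robot, y to its left, z up, the work surface at z = 0. Lengths are in m, angles in rad, forces in N, time in s.
With the tool pointing down it reaches from about 0.425 to 0.95 m from the base axis. Payload 16.7 kg.
Tool frame: the origin (TCP) lies where the fingers leave the gripper's body, on its centre line; the fingertips stand 97 mm ahead of it and the grasp point (between the pads) lies 78 mm ahead of it; z points along the fingers, y is the direction in which the jaws open and shut (so a half turn about z gives the same grasp; the last joint's range is limited). The gripper opens to 94 mm and grips with 3 to 60 N. Pads are 16 mm wide; open, the fingers measure 119 mm over their backs; the gripper's body (75 mm by 177 mm) begins 78 mm behind the grasp point.
Start: joints at [1.05, 0.426, 0.074, 1.606, -0.034, 1.111, -0.067], TCP at [0.245, -0.629, 0.303] pointing down, gripper open.
Joint ranges: [-2.85, 2.85], [-0.5, 2.14], [-1.23, 1.37], [0.21, 2.46], [-1.02, 4.16], [0.16, 2.05], [-2.73, 2.73]. Speed limits (rad/s): [1.89, 1.89, 2.39, 2.39, 3.01, 3.01, 3.01].

### API

Orientations are given as a unit quaternion [x, y, z, w].
In Python, from workcell import bot gives the robot as it stands.
- The arm moves only by the tool carry_out, never from a script. Its argument "targets" is a list of rows, each an object of numbers: "fingers": the finger opening in mm, from 0 to 94; "tx", "ty", "tz": the shift along the tool's x, y, z in units of 40 mm (1.0 is 40 mm); "turn": the turn about the tool's z in units of 5 degrees (1.0 is 5 degrees). A call has 1 to 12 rows; each row shifts and turns the commanded pose from where the row before left it, along the tool's axes as they then stand; what a row does not reach is not made up. A row lasts 1/10 s, in which the tool goes at most 50 mm and 8.59 degrees, less where a joint would pass 70% of its speed; a pose out of reach is approached as far as the arm can. A call is refused whole if a number of a shift passes 1 or a number of a turn 1, either way. A call with a gripper value outside its range is refused whole. The fingers move at their own pace and stop on an object; "grip_force" is the grip in N (left out, the last holds). Time passes only in rows, so rows that do not move let the fingers close. It gives the time, the measured TCP pose, the force and the opening at its end, in the units of the state.
- bot.sense(): the state, without advancing time (a new reading comes with each control period).
- bot.get_image(name): name is "scene" or "top"; returns (picture, depth): 480x640x3 uint8, red, green, blue; 480x640 float32, m along the optical axis (not along the pixel's ray), 0 where there is no reading.
- bot.calibration(name): a dict with "fx", "fy", "cx", "cy" (pixels), "k1" (the pictures are not rectified: a ray, as slopes to the right and down, at radius r is drawn at 1 + k1 r^2 times it, then the intrinsics apply), "extrinsics" (4x4, takes a point from camera to world coordinates). Camera axes: x right, y down, z forward; pixel columns grow to the right and rows downward; lengths in m; the calibration is good to about 2 mm. A picture is of the moment at which its call begins. calibration takes no time and is no camera call.
- bot.hand_in(): hands the job in, once; it reports no verdict.
Trained networks look in the newest picture that a camera, given by its name, has taken for a name from the list of things; names that differ only in an ending like _2 or _b are one class to them, and where a whole thing is asked for, a point or a joint stands for the part that bears it (a point fixed in the world has none). Each returns a list of dicts, best first, with "score" (0 to 1); they miss things now and then, are a little off and sometimes report something else, mostly with a low value. They report only what shows in the picture. A call takes as long as a camera call.
- bot.regions_of(query, camera): "mask" (480x640 bool, what is visible of it) and "box" ([left, top, right, bottom] as shares, 0 to 1, of the picture: columns of its width, rows of its height, round what is visible of it).
- bot.tip_of(query, camera): "xy" ([column, row] as shares, 0 to 1, of the picture: columns of its width, rows of its height: a listed point, or the origin of a listed thing).
The state is a dict: "t": time; "joints": joint angles; "qd": joint speeds; "tau": joint torques, N m; "eef_pos": TCP position; "ee_rot": TCP orientation; "wrist_force": force on the tool from outside, world axes, zero at the start; "wrist_torque": the same for the moment, N m; "gripper_width": finger opening in m.
Only numpy, scipy, OpenCV 4.12 (cv2) and the standard library are available. Lean on these libraries where they do the work, as an engineer would, in place of code of your own. Each camera call takes 0.05 s, during which the arm holds its last target. There are 200 camera calls.

## Working session

There is one attempt and no reset: what is moved stays moved. The work goes in short steps, Python scripts to look and compute and a tool call to move; the robot and the scene stay as the last step left them, time stands still between calls to the robot, and variables do not carry over. Pictures are saved under pics/ and viewed, about 8 in all and at most 12, crops included, and the job is handed in when it is done.

Besides the shell and the picture viewer there is one more tool, called after "Request:" as name(argument=value, ...), one argument or row to a line, values as JSON. carry_out: Moves the arm, as the interface text tells. Its arguments: {"type":"object","properties":{"targets":{"type":"array"},"grip_force":{"type":"number"}},"required":["targets"]}

```bash
mkdir -p pics; cat > h.py <<'E'
import numpy as np, cv2
from workcell import bot
def world(cam,u,v,d=None,z=None):
    c=bot.calibration(cam);K=np.array([[c["fx"],0,c["cx"]],[0,c["fy"],c["cy"]],[0,0,1.]])
    p=cv2.undistortPoints(np.array([[[u,v]]],float),K,np.array([c["k1"],0,0,0,0.]))[0,0]
    # k1 polynomial in undistorted radius = OpenCV model
    E=np.array(c["extrinsics"]);r=E[:3,:3]@np.array([p[0],p[1],1.]);o=E[:3,3]
    if d is None: d=(z-o[2])/r[2]
    return o+r*d
def cloud(cam,mask,depth):
    v,u=np.nonzero(mask&(depth>0));c=bot.calibration(cam)
    K=np.array([[c["fx"],0,c["cx"]],[0,c["fy"],c["cy"]],[0,0,1.]])
    p=cv2.undistortPoints(np.stack([u,v],-1)[:,None].astype(float),K,np.array([c["k1"],0,0,0,0.]))[:,0]
    P=np.c_[p,np.ones(len(p))]*depth[v,u][:,None];E=np.array(c["extrinsics"])
    return P@E[:3,:3].T+E[:3,3]
E
python3 - <<'E'
from h import *
ims=[]
for cam in ("top","scene"):
    im,d=bot.get_image(cam);cv2.imwrite(f"pics/{cam}0.png",im[:,:,::-1])
    print(cam,np.round(bot.calibration(cam)["extrinsics"],3).tolist())
    for q in ("tin_a_center","rack","girder","wheelbox","driver"):
        for r in bot.regions_of(q,cam)[:5]:
            if r["score"]<.3: continue
            P=cloud(cam,r["mask"],d)
            if len(P)<20: continue
            zt=np.percentile(P[:,2],95);T=P[P[:,2]>zt-.008]
            mid=(T[:,:2].min(0)+T[:,:2].max(0))/2
            print(q,round(r["score"],2),"px",np.round(np.array(r["box"])*[640,480,640,480]).tolist(),"ztop",round(zt,3),"topmid",mid.round(3),"min",np.percentile(P,2,axis=0).round(3),"max",np.percentile(P,98,axis=0).round(3))
    for q in ("rack_hole0","rack_hole1","rack_hole2"):
        for r in bot.tip_of(q,cam)[:3]:
            x,y=np.array(r["xy"])*[640,480];print(q,round(r["score"],2),round(x),round(y),world(cam,x,y,z=.024).round(3))
print({k:np.round(v,3).tolist() for k,v in bot.sense().items()})
E
```

```text
top [[0.008, -0.985, 0.171, 0.351], [-1.0, -0.008, 0.0, -0.008], [0.001, -0.171, -0.985, 1.16], [0.0, 0.0, 0.0, 1.0]]
tin_a_center 0.94 px [210.0, 281.0, 236.0, 302.0] ztop 0.093 topmid [0.439 0.22 ] min [0.414 0.194 0.024] max [0.461 0.244 0.094]
rack 0.79 px [250.0, 191.0, 368.0, 246.0] ztop 0.027 topmid [0.63  0.002] min [ 0.568 -0.133  0.002] max [0.689 0.136 0.028]
girder 0.6 px [423.0, 212.0, 487.0, 245.0] ztop 0.022 topmid [ 0.606 -0.374] min [ 0.569 -0.453 -0.001] max [ 0.645 -0.303  0.023]
wheelbox 0.91 px [89.0, 184.0, 182.0, 270.0] ztop 0.07 topmid [0.599 0.45 ] min [0.502 0.342 0.001] max [0.694 0.558 0.072]
driver 0.78 px [452.0, 274.0, 512.0, 287.0] ztop 0.028 topmid [ 0.468 -0.439] min [ 0.45  -0.511  0.012] max [ 0.481 -0.366  0.029]
driver 0.67 px [422.0, 208.0, 490.0, 244.0] ztop 0.022 topmid [ 0.607 -0.378] min [ 0.569 -0.456 -0.002] max [ 0.646 -0.301  0.024]
driver 0.5 px [88.0, 184.0, 183.0, 267.0] ztop 0.07 topmid [0.599 0.45 ] min [0.503 0.344 0.001] max [0.695 0.557 0.072]
rack_hole0 0.79 308 213 [0.641 0.008 0.024]
rack_hole0 0.7 348 210 [ 0.649 -0.094  0.02
[... 1284 characters left out ...]
634 0.005 0.024]
rack_hole0 0.6 318 299 [ 0.649 -0.082  0.024]
rack_hole1 0.63 362 254 [0.616 0.098 0.024]
rack_hole1 0.61 340 277 [0.634 0.005 0.024]
rack_hole1 0.6 318 299 [ 0.649 -0.082  0.024]
rack_hole2 0.63 362 254 [0.616 0.098 0.024]
rack_hole2 0.61 340 277 [0.634 0.005 0.024]
rack_hole2 0.6 318 299 [ 0.649 -0.082  0.024]
{'t': 0.9, 'joints': [1.049, 0.426, 0.074, 1.606, -0.034, 1.111, -0.067], 'qd': [0.002, 0.0, -0.001, 0.001, 0.001, -0.001, 0.001], 'tau': [-0.001, -93.551, 3.662, -45.457, -0.049, 0.013, -0.0], 'eef_pos': [0.245, -0.629, 0.303], 'ee_rot': [0.983, 0.185, 0.0, -0.0], 'wrist_force': [0.041, -0.099, -0.037], 'wrist_torque': [-0.036, -0.02, 0.053], 'gripper_width': 0.094}
```

```bash
python3 -c "
import cv2,numpy as np
a=cv2.imread('pics/top0.png');b=cv2.imread('pics/scene0.png');cv2.imwrite('pics/both0.png',cv2.resize(np.vstack([a,b])[:,:],(400,600)))"
```

```text
(no output)
```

View pics/top0.png

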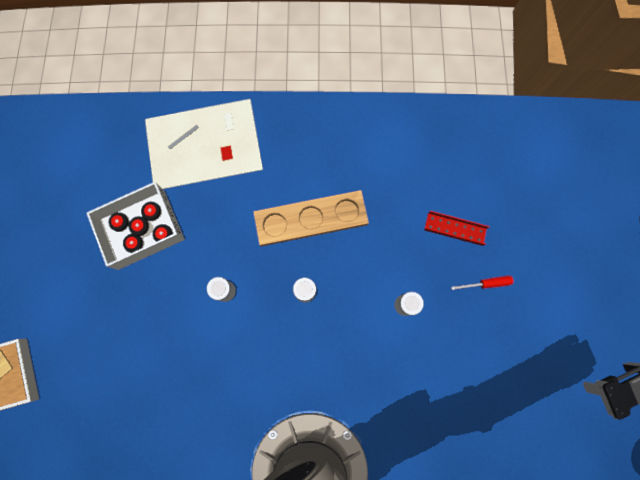

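The top view shows three white tins at about px (220,289), (305,289) and (411,303). The rack is near (311,217) and slightly rotated, with the wheel box left, and the girder and driver right. Next I locate the lids and pockets geometrically.

```bash
cat > loc.py <<'E'
from h import *
def tins(cam,d,reg=(.3,.9,-.5,.5),z0=.082,z1=.105):
    P=cloud(cam,np.ones((480,640),bool),d);v,u=np.nonzero(d>0)
    s=(P[:,2]>z0)&(P[:,2]<z1)&(P[:,0]>reg[0])&(P[:,0]<reg[1])&(P[:,1]>reg[2])&(P[:,1]<reg[3])
    m=np.zeros((480,640),np.uint8);m[v[s],u[s]]=1
    n,l=cv2.connectedComponents(m);o=[]
    for i in range(1,n):
        Q=cloud(cam,l==i,d)
        if len(Q)<80: continue
        c,r=cv2.minEnclosingCircle(Q[:,:2].astype(np.float32));o.append((np.round(c,4).tolist(),round(r,4),Q[:,:2].mean(0).round(4).tolist(),round(float(np.median(Q[:,2])),4),len(Q)))
    return o
if __name__=="__main__":
  for cam in ("top","scene"):
    im,d=bot.get_image(cam)
    for t in tins(cam,d): print(cam,"tin",t)
    P=cloud(cam,np.ones((480,640),bool),d)
    s=(P[:,2]>.018)&(P[:,2]<.032)&(abs(P[:,0]-.63)<.09)&(abs(P[:,1])<.18)
    (c,wh,a)=cv2.minAreaRect(P[s][:,:2].astype(np.float32));print("rack",np.round(c,4),np.round(wh,4),a,np.median(P[s][:,2]))
    e=np.array([np.cos(np.radians(a)),np.sin(np.radians(a))]) if wh[0]>wh[1] else np.array([-np.sin(np.radians(a)),np.cos(np.radians(a))])
    for k in(-.095,0,.095): print((np.array(c)+k*e).round(4))
E
python3 loc.py
```

```text
top tin ([0.4392, 0.2209], 0.0274, [0.4389, 0.22], 0.0901, 410)
top tin ([0.4397, 0.0152], 0.0269, [0.4394, 0.015], 0.0902, 403)
top tin ([0.4072, -0.2375], 0.0275, [0.407, -0.2368], 0.09, 416)
rack [0.6301 0.0021] [0.0916 0.2855] 12.063600540161133 0.02393854838344489
[ 0.6499 -0.0908]
[0.6301 0.0021]
[0.6102 0.095 ]
scene tin ([0.4433, 0.2216], 0.031, [0.4434, 0.2194], 0.0905, 244)
scene tin ([0.442, 0.017], 0.0292, [0.4435, 0.0156], 0.0903, 281)
scene tin ([0.408, -0.2393], 0.03, [0.4112, -0.2377], 0.0901, 309)
rack [0.6308 0.0046] [0.0933 0.2897] 11.799738883972168 0.02410042589944994
[ 0.6502 -0.0884]
[0.6308 0.0046]
[0.6114 0.0976]
```

Request:
carry_out(
  targets=[
    {"tx": 0.62, "ty": -0.64, "tz": 0.1, "fingers": 94},
    {"tx": 0.62, "ty": -0.64, "tz": 0.1},
    {"tx": 0.62, "ty": -0.64, "tz": 0.1},
    {"tx": 0.62, "ty": -0.64, "tz": 0.1},
    {"tx": 0.62, "ty": -0.64, "tz": 0.1},
    {"tx": 0.62, "ty": -0.64, "tz": 0.1},
    {"tx": 0.61, "ty": -0.64, "tz": 0.1},
    {"tx": 0.61, "ty": -0.63, "tz": 0.1},
    {"tx": 0.61, "ty": -0.63, "tz": 0.1},
    {"tx": 0.61, "ty": -0.63, "tz": 0.1},
    {"tx": 0.6, "ty": -0.63, "tz": 0.1},
    {"tx": 0.6, "ty": -0.63, "tz": 0.1},
  ],
  grip_force=25,
)

```text
invalid input
```

```bash
cat > go.py <<'E'
import sys
from h import *
def go(tgt):
    s=bot.sense();q=s["ee_rot"];from scipy.spatial.transform import Rotation as R
    M=R.from_quat(q);p=np.array(s["eef_pos"])
    print("t",round(s["t"],2),"pos",p.round(4),"x-axis yaw",np.degrees(np.arctan2(M.as_matrix()[1,0],M.as_matrix()[0,0])).round(1),"F",np.round(s["wrist_force"],2),"w",round(s["gripper_width"],4))
    for t in tgt: print("to",t,"shift units",(M.inv().apply(np.array(t)-p)/.04).round(3)); p=np.array(t)
if __name__=="__main__":
    go([list(map(float,a.split(","))) for a in sys.argv[1:]])
E
python3 go.py .4085,-.2375,.255 .4085,-.2375,.133
```

```text
t 1.0 pos [ 0.2452 -0.6289  0.3027] x-axis yaw 21.3 F [-0.08 -0.07 -0.99] w 0.0938
to [0.4085, -0.2375, 0.255] shift units [ 7.358 -7.633  1.193]
to [0.4085, -0.2375, 0.133] shift units [-0.   -0.    3.05]
```

Request:
carry_out(
  targets=[
    {"fingers": 94, "tx": 0.62, "ty": -0.64, "tz": 0.1, "turn": 0},
    {"fingers": 94, "tx": 0.62, "ty": -0.64, "tz": 0.1, "turn": 0},
    {"fingers": 94, "tx": 0.62, "ty": -0.64, "tz": 0.1, "turn": 0},
    {"fingers": 94, "tx": 0.62, "ty": -0.64, "tz": 0.1, "turn": 0},
    {"fingers": 94, "tx": 0.62, "ty": -0.64, "tz": 0.1, "turn": 0},
    {"fingers": 94, "tx": 0.62, "ty": -0.64, "tz": 0.1, "turn": 0},
    {"fingers": 94, "tx": 0.61, "ty": -0.64, "tz": 0.1, "turn": 0},
    {"fingers": 94, "tx": 0.61, "ty": -0.63, "tz": 0.1, "turn": 0},
    {"fingers": 94, "tx": 0.61, "ty": -0.63, "tz": 0.1, "turn": 0},
    {"fingers": 94, "tx": 0.61, "ty": -0.63, "tz": 0.1, "turn": 0},
    {"fingers": 94, "tx": 0.6, "ty": -0.63, "tz": 0.1, "turn": 0},
    {"fingers": 94, "tx": 0.6, "ty": -0.63, "tz": 0.1, "turn": 0},
  ],
  grip_force=25,
)

```text
t: 2.2
eef_pos: [0.409, -0.2363, 0.2548]
ee_rot: [0.983, 0.185, 0.0, 0.0]
wrist_force: [0.5, -0.3, 0.5]
gripper_width: 0.0939
```

```bash
python3 go.py .4085,-.2375,.255 .4085,-.2375,.133
```

```text
t 2.2 pos [ 0.409  -0.2363  0.2548] x-axis yaw 21.3 F [ 0.53 -0.27  0.49] w 0.0939
to [0.4085, -0.2375, 0.255] shift units [-0.022  0.024 -0.005]
to [0.4085, -0.2375, 0.133] shift units [-1.00e-03 -1.00e-03  3.05e+00]
```

Request:
carry_out(
  targets=[
    {"fingers": 94, "tx": 0, "ty": 0.02, "tz": 0.8, "turn": 0},
    {"fingers": 94, "tx": 0, "ty": 0, "tz": 0.8, "turn": 0},
    {"fingers": 94, "tx": 0, "ty": 0, "tz": 0.8, "turn": 0},
    {"fingers": 94, "tx": 0, "ty": 0, "tz": 0.65, "turn": 0},
    {"fingers": 94, "tx": 0, "ty": 0, "tz": 0, "turn": 0},
    {"fingers": 40, "tx": 0, "ty": 0, "tz": 0, "turn": 0},
    {"fingers": 40, "tx": 0, "ty": 0, "tz": 0, "turn": 0},
    {"fingers": 40, "tx": 0, "ty": 0, "tz": 0, "turn": 0},
    {"fingers": 40, "tx": 0, "ty": 0, "tz": 0, "turn": 0},
    {"fingers": 40, "tx": 0, "ty": 0, "tz": 0, "turn": 0},
    {"fingers": 40, "tx": 0, "ty": 0, "tz": 0, "turn": 0},
  ],
  grip_force=25,
)

```text
t: 3.3
eef_pos: [0.4091, -0.2384, 0.1332]
ee_rot: [0.983, 0.185, 0.0, 0.0]
wrist_force: [-2.2, 1.2, 8.5]
gripper_width: 0.0545
```

Request:
carry_out(
  targets=[
    {"fingers": 40, "tx": 0, "ty": 0, "tz": -0.3, "turn": 0},
    {"fingers": 40, "tx": 0, "ty": 0, "tz": -0.6, "turn": 0},
    {"fingers": 40, "tx": 0, "ty": 0, "tz": -0.8, "turn": 0},
    {"fingers": 40, "tx": 0, "ty": 0, "tz": -0.6, "turn": 0},
    {"fingers": 40, "tx": 0, "ty": 0, "tz": -0.3, "turn": 0},
    {"fingers": 40, "tx": 0, "ty": 0, "tz": 0, "turn": 0},
    {"fingers": 40, "tx": 0, "ty": 0, "tz": 0, "turn": 0},
    {"fingers": 40, "tx": 0, "ty": 0, "tz": 0, "turn": 0},
    {"fingers": 40, "tx": 0, "ty": 0, "tz": 0, "turn": 0},
    {"fingers": 40, "tx": 0, "ty": 0, "tz": 0, "turn": 0},
  ],
)

```text
t: 4.3
eef_pos: [0.4087, -0.2382, 0.236]
ee_rot: [0.983, 0.185, -0.001, -0.0]
wrist_force: [1.2, 0.4, -1.7]
gripper_width: 0.0546
```

```bash
cat > weigh.py <<'E'
from loc import *
from go import go
F=[];W=[]
for i in range(6):
    im,d=bot.get_image("top");s=bot.sense();F.append(s["wrist_force"]);W.append(s["tau"])
print("F mean",np.mean(F,0).round(2),"sd",np.std(F,0).round(2),"tau",np.mean(W,0).round(2))
for t in tins("top",d): print(t)
go([])
E
python3 weigh.py
```

```text
F mean [ 0.05  0.05 -2.02] sd [0.66 0.52 0.44] tau [-1.000e-02 -6.071e+01 -3.600e-01 -3.897e+01 -3.000e-02 -4.000e-02
 -0.000e+00]
([0.4393, 0.2207], 0.0274, [0.4388, 0.2199], 0.0905, 410)
([0.4398, 0.0152], 0.0269, [0.4394, 0.0149], 0.0902, 404)
t 4.6 pos [ 0.4089 -0.2383  0.2366] x-axis yaw 21.3 F [ 0.06 -0.08 -2.55] w 0.0546
```

Request:
carry_out(
  targets=[
    {"fingers": 40, "tx": 0.4, "ty": -0.07, "tz": 0, "turn": 0},
    {"fingers": 40, "tx": 0.7, "ty": -0.13, "tz": 0, "turn": 0},
    {"fingers": 40, "tx": 0.8, "ty": -0.15, "tz": 0, "turn": 0},
    {"fingers": 40, "tx": 0.8, "ty": -0.15, "tz": 0, "turn": 0},
    {"fingers": 40, "tx": 0.8, "ty": -0.15, "tz": 0, "turn": 0},
    {"fingers": 40, "tx": 0.8, "ty": -0.15, "tz": 0, "turn": 0},
    {"fingers": 40, "tx": 0.8, "ty": -0.14, "tz": 0, "turn": 0},
    {"fingers": 40, "tx": 0.8, "ty": -0.14, "tz": 0, "turn": 0},
    {"fingers": 40, "tx": 0.7, "ty": -0.12, "tz": 0, "turn": 0},
    {"fingers": 40, "tx": 0.37, "ty": -0.06, "tz": 0, "turn": 0},
    {"fingers": 40, "tx": 0, "ty": 0, "tz": 0, "turn": 0},
    {"fingers": 40, "tx": 0, "ty": 0, "tz": 0, "turn": 0},
  ],
)

```text
t: 5.8
eef_pos: [0.6496, -0.0907, 0.2363]
ee_rot: [0.983, 0.185, -0.001, 0.0]
wrist_force: [-0.6, -0.4, -1.9]
gripper_width: 0.0544
```

```bash
python3 weigh.py; python3 - <<'E'
from loc import *
from go import go
go([[.650,-.090,.158],[.65,-.09,.139]])
im,d=bot.get_image("scene")
for t in tins("scene",d,(.55,.75,-.2,.0),.03,.3): print(t)
cv2.imwrite("pics/s1.png",cv2.resize(im[200:350,240:440,::-1],(800,600),interpolation=cv2.INTER_CUBIC))
P=cloud("scene",np.ones((480,640),bool),d)
s=(abs(P[:,0]-.65)<.06)&(abs(P[:,1]+.09)<.06)
for z in(.1,.12,.14,.16,.18,.2):
    Q=P[s&(abs(P[:,2]-z)<.008)]
    if len(Q): print(z,len(Q),Q.min(0).round(3),Q.max(0).round(3))
E
```

```text
F mean [-0.33  0.02 -1.72] sd [0.35 0.48 0.76] tau [-5.500e-01 -9.551e+01 -3.030e+00 -4.304e+01 -3.000e-02 -7.000e-02
  1.000e-02]
([0.4395, 0.2207], 0.0274, [0.4388, 0.22], 0.0905, 412)
([0.4396, 0.0152], 0.0269, [0.4394, 0.0149], 0.0902, 404)
t 6.1 pos [ 0.6499 -0.0907  0.2369] x-axis yaw 21.3 F [-0.43  0.22 -0.98] w 0.0547
t 6.1 pos [ 0.6499 -0.0907  0.2369] x-axis yaw 21.3 F [-0.43  0.22 -0.98] w 0.0547
to [0.65, -0.09, 0.158] shift units [ 0.008 -0.017  1.973]
to [0.65, -0.09, 0.139] shift units [-0.    -0.     0.475]
([0.6522, -0.091], 0.0916, [0.6699, -0.1116], 0.2696, 1548)
0.1 4 [ 0.669 -0.105  0.105] [ 0.676 -0.092  0.108]
0.12 40 [ 0.665 -0.112  0.113] [ 0.678 -0.071  0.128]
0.14 37 [ 0.665 -0.117  0.132] [ 0.677 -0.071  0.148]
0.16 45 [ 0.647 -0.117  0.152] [ 0.677 -0.052  0.168]
0.18 31 [ 0.623 -0.109  0.172] [ 0.678 -0.051  0.188]
0.2 65 [ 0.624 -0.098  0.192] [ 0.677 -0.061  0.203]
```

View pics/s1.png

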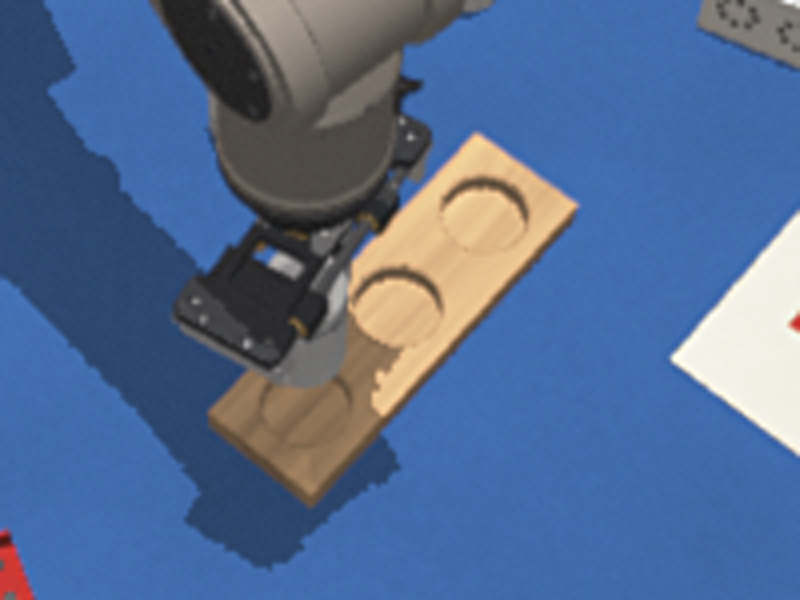

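The crop shows the held tin (≈310,340) over the end pocket (≈305,405), and it weighs about 1.9 N. I lower it to just above the rack, then inch it in.

Request:
carry_out(
  targets=[
    {"fingers": 40, "tx": 0, "ty": -0.01, "tz": 0.5, "turn": 0},
    {"fingers": 40, "tx": 0, "ty": 0, "tz": 0.7, "turn": 0},
    {"fingers": 40, "tx": 0, "ty": 0, "tz": 0.5, "turn": 0},
    {"fingers": 40, "tx": 0, "ty": 0, "tz": 0.2, "turn": 0},
    {"fingers": 40, "tx": 0, "ty": 0, "tz": 0.1, "turn": 0},
    {"fingers": 40, "tx": 0, "ty": 0, "tz": 0.1, "turn": 0},
    {"fingers": 40, "tx": 0, "ty": 0, "tz": 0, "turn": 0},
  ],
)

```text
t: 6.85
eef_pos: [0.6504, -0.0897, 0.1531]
ee_rot: [0.983, 0.185, 0.0, 0.0]
wrist_force: [-0.1, 0.3, -2.4]
gripper_width: 0.0548
```

Request:
carry_out(
  targets=[
    {"fingers": 40, "tx": 0, "ty": 0, "tz": 0.1, "turn": 0},
    {"fingers": 40, "tx": 0, "ty": 0, "tz": 0.1, "turn": 0},
    {"fingers": 40, "tx": 0, "ty": 0, "tz": 0.1, "turn": 0},
    {"fingers": 40, "tx": 0, "ty": 0, "tz": 0.03, "turn": 0},
    {"fingers": 40, "tx": 0, "ty": 0, "tz": 0, "turn": 0},
  ],
)

```text
t: 7.35
eef_pos: [0.6502, -0.0897, 0.1394]
ee_rot: [0.983, 0.185, -0.0, -0.0]
wrist_force: [0.7, 0.5, -1.8]
gripper_width: 0.0542
```

Fully seated height. Release and rise.

Request:
carry_out(
  targets=[
    {"fingers": 60, "tx": 0, "ty": 0, "tz": 0, "turn": 0},
    {"fingers": 94, "tx": 0, "ty": 0, "tz": 0, "turn": 0},
    {"fingers": 94, "tx": 0, "ty": 0, "tz": 0, "turn": 0},
    {"fingers": 94, "tx": 0, "ty": 0, "tz": 0, "turn": 0},
    {"fingers": 94, "tx": 0, "ty": 0, "tz": 0, "turn": 0},
    {"fingers": 94, "tx": 0, "ty": 0, "tz": -0.3, "turn": 0},
    {"fingers": 94, "tx": 0, "ty": 0, "tz": -0.7, "turn": 0},
    {"fingers": 94, "tx": 0, "ty": 0, "tz": -0.8, "turn": 0},
    {"fingers": 94, "tx": 0, "ty": 0, "tz": -0.7, "turn": 0},
    {"fingers": 94, "tx": 0, "ty": 0, "tz": 0, "turn": 0},
    {"fingers": 94, "tx": 0, "ty": 0, "tz": 0, "turn": 0},
  ],
)

```text
t: 8.45
eef_pos: [0.6504, -0.0898, 0.2408]
ee_rot: [0.983, 0.185, 0.001, 0.0]
wrist_force: [-0.8, -0.0, -1.3]
gripper_width: 0.094
```

```bash
python3 weigh.py; python3 go.py .4405,.0153,.240 .4405,.0153,.133
```

```text
F mean [-0.07  0.25  0.07] sd [0.37 0.3  0.32] tau [ 4.000e-02 -9.610e+01 -2.820e+00 -4.283e+01 -2.000e-02 -5.000e-02
  0.000e+00]
([0.4392, 0.2213], 0.0277, [0.4388, 0.22], 0.0903, 413)
([0.4398, 0.0152], 0.0269, [0.4394, 0.0149], 0.0902, 403)
t 8.75 pos [ 0.6499 -0.0897  0.2387] x-axis yaw 21.3 F [-0.68  0.51 -0.06] w 0.0941
t 8.75 pos [ 0.6499 -0.0897  0.2387] x-axis yaw 21.3 F [-0.68  0.51 -0.06] w 0.0941
to [0.4405, 0.0153, 0.24] shift units [-3.925 -4.347 -0.025]
to [0.4405, 0.0153, 0.133] shift units [3.000e-03 2.000e-03 2.675e+00]
```

Request:
carry_out(
  targets=[
    {"fingers": 94, "tx": -0.3, "ty": -0.35, "tz": 0, "turn": 0},
    {"fingers": 94, "tx": -0.6, "ty": -0.7, "tz": 0, "turn": 0},
    {"fingers": 94, "tx": -0.7, "ty": -0.75, "tz": 0, "turn": 0},
    {"fingers": 94, "tx": -0.7, "ty": -0.75, "tz": 0, "turn": 0},
    {"fingers": 94, "tx": -0.7, "ty": -0.75, "tz": 0, "turn": 0},
    {"fingers": 94, "tx": -0.6, "ty": -0.7, "tz": 0, "turn": 0},
    {"fingers": 94, "tx": -0.32, "ty": -0.35, "tz": 0, "turn": 0},
    {"fingers": 94, "tx": 0, "ty": 0, "tz": 0, "turn": 0},
    {"fingers": 94, "tx": 0, "ty": 0, "tz": 0, "turn": 0},
  ],
)

```text
t: 9.65
eef_pos: [0.4413, 0.0154, 0.2397]
ee_rot: [0.983, 0.185, 0.0, 0.0]
wrist_force: [0.8, -0.3, 0.7]
gripper_width: 0.094
```

```bash
python3 go.py .4405,.0153,.240 .4405,.0153,.133
```

```text
t 9.65 pos [0.4413 0.0154 0.2397] x-axis yaw 21.3 F [ 0.76 -0.34  0.68] w 0.094
to [0.4405, 0.0153, 0.24] shift units [-0.018 -0.005 -0.009]
to [0.4405, 0.0153, 0.133] shift units [-1.000e-03 -1.000e-03  2.675e+00]
```

Request:
carry_out(
  targets=[
    {"fingers": 94, "tx": -0.02, "ty": 0, "tz": 0.6, "turn": 0},
    {"fingers": 94, "tx": 0, "ty": 0, "tz": 0.8, "turn": 0},
    {"fingers": 94, "tx": 0, "ty": 0, "tz": 0.8, "turn": 0},
    {"fingers": 94, "tx": 0, "ty": 0, "tz": 0.46, "turn": 0},
    {"fingers": 94, "tx": 0, "ty": 0, "tz": 0, "turn": 0},
    {"fingers": 40, "tx": 0, "ty": 0, "tz": 0, "turn": 0},
    {"fingers": 40, "tx": 0, "ty": 0, "tz": 0, "turn": 0},
    {"fingers": 40, "tx": 0, "ty": 0, "tz": 0, "turn": 0},
    {"fingers": 40, "tx": 0, "ty": 0, "tz": 0, "turn": 0},
    {"fingers": 40, "tx": 0, "ty": 0, "tz": 0, "turn": 0},
    {"fingers": 40, "tx": 0, "ty": 0, "tz": 0, "turn": 0},
    {"fingers": 40, "tx": 0, "ty": 0, "tz": 0, "turn": 0},
  ],
)

```text
t: 10.85
eef_pos: [0.4404, 0.0152, 0.1334]
ee_rot: [0.983, 0.185, 0.0, 0.0]
wrist_force: [-1.0, -0.2, 6.5]
gripper_width: 0.0532
```

Request:
carry_out(
  targets=[
    {"fingers": 40, "tx": 0, "ty": 0, "tz": -0.3, "turn": 0},
    {"fingers": 40, "tx": 0, "ty": 0, "tz": -0.6, "turn": 0},
    {"fingers": 40, "tx": 0, "ty": 0, "tz": -0.8, "turn": 0},
    {"fingers": 40, "tx": 0, "ty": 0, "tz": -0.6, "turn": 0},
    {"fingers": 40, "tx": 0, "ty": 0, "tz": -0.3, "turn": 0},
    {"fingers": 40, "tx": 0, "ty": 0, "tz": 0, "turn": 0},
    {"fingers": 40, "tx": 0, "ty": 0, "tz": 0, "turn": 0},
    {"fingers": 40, "tx": 0, "ty": 0, "tz": 0, "turn": 0},
    {"fingers": 40, "tx": 0, "ty": 0, "tz": 0, "turn": 0},
    {"fingers": 40, "tx": 0, "ty": 0, "tz": 0, "turn": 0},
  ],
)

```text
t: 11.85
eef_pos: [0.4399, 0.0152, 0.2364]
ee_rot: [0.983, 0.185, -0.001, -0.0]
wrist_force: [-0.6, -0.4, -3.1]
gripper_width: 0.0536
```

```bash
python3 weigh.py; python3 go.py .4405,.0153,.135 ; python3 go.py .611,.096,.237;python3 go.py .441,.2205,.24
```

```text
F mean [ 0.16 -0.45 -2.55] sd [0.54 0.59 0.19] tau [-1.000e-02 -5.461e+01 -1.240e+00 -3.888e+01 -0.000e+00 -7.000e-02
 -0.000e+00]
([0.6485, -0.0905], 0.0277, [0.6471, -0.0902], 0.096, 399)
([0.4391, 0.2208], 0.0273, [0.4389, 0.22], 0.0902, 411)
t 12.15 pos [0.4402 0.0152 0.237 ] x-axis yaw 21.3 F [-0.61 -0.75 -2.39] w 0.0535
t 12.15 pos [0.4402 0.0152 0.237 ] x-axis yaw 21.3 F [-0.61 -0.75 -2.39] w 0.0535
to [0.4405, 0.0153, 0.135] shift units [9.000e-03 1.000e-03 2.551e+00]
t 12.15 pos [0.4402 0.0152 0.237 ] x-axis yaw 21.3 F [-0.61 -0.75 -2.39] w 0.0535
to [0.611, 0.096, 0.237] shift units [ 4.713e+00 -3.310e-01  1.000e-03]
t 12.15 pos [0.4402 0.0152 0.237 ] x-axis yaw 21.3 F [-0.61 -0.75 -2.39] w 0.0535
to [0.441, 0.2205, 0.24] shift units [ 1.885 -4.775 -0.074]
```

C sits in the pocket with its lid at 96 mm (z OK). B weighs about 2.6 N against 1.9 N for C, so A is probably the heavy one. I take B to pocket 0 and heft A afterwards.

Request:
carry_out(
  targets=[
    {"fingers": 40, "tx": 0.35, "ty": -0.03, "tz": 0, "turn": 0},
    {"fingers": 40, "tx": 0.7, "ty": -0.05, "tz": 0, "turn": 0},
    {"fingers": 40, "tx": 0.87, "ty": -0.06, "tz": 0, "turn": 0},
    {"fingers": 40, "tx": 0.87, "ty": -0.06, "tz": 0, "turn": 0},
    {"fingers": 40, "tx": 0.87, "ty": -0.06, "tz": 0, "turn": 0},
    {"fingers": 40, "tx": 0.7, "ty": -0.05, "tz": 0, "turn": 0},
    {"fingers": 40, "tx": 0.35, "ty": -0.02, "tz": 0, "turn": 0},
    {"fingers": 40, "tx": 0, "ty": 0, "tz": 0, "turn": 0},
    {"fingers": 40, "tx": 0, "ty": 0, "tz": 0, "turn": 0},
    {"fingers": 40, "tx": 0, "ty": 0, "tz": 0, "turn": 0},
  ],
)

```text
t: 13.15
eef_pos: [0.6105, 0.0956, 0.237]
ee_rot: [0.983, 0.185, -0.0, 0.0]
wrist_force: [-0.3, -0.5, -2.3]
gripper_width: 0.0534
```

```bash
python3 weigh.py; python3 go.py .6107,.0958,.237 .6107,.0958,.158 .6107,.0958,.1397
```

```text
F mean [-0.04 -0.08 -2.44] sd [0.6  0.74 0.41] tau [-1.300e-01 -8.899e+01 -4.420e+00 -4.224e+01  0.000e+00 -8.000e-02
 -0.000e+00]
([0.6488, -0.0906], 0.0275, [0.6473, -0.0901], 0.0957, 394)
([0.4394, 0.2207], 0.0274, [0.4387, 0.22], 0.0902, 412)
t 13.45 pos [0.6108 0.0957 0.2373] x-axis yaw 21.3 F [-0.35 -0.56 -2.08] w 0.0537
t 13.45 pos [0.6108 0.0957 0.2373] x-axis yaw 21.3 F [-0.35 -0.56 -2.08] w 0.0537
to [0.6107, 0.0958, 0.237] shift units [-0.001 -0.003  0.008]
to [0.6107, 0.0958, 0.158] shift units [-0.    -0.     1.975]
to [0.6107, 0.0958, 0.1397] shift units [-0.    -0.     0.457]
```

Request:
carry_out(
  targets=[
    {"fingers": 40, "tx": 0, "ty": 0, "tz": 0.5, "turn": 0},
    {"fingers": 40, "tx": 0, "ty": 0, "tz": 0.7, "turn": 0},
    {"fingers": 40, "tx": 0, "ty": 0, "tz": 0.5, "turn": 0},
    {"fingers": 40, "tx": 0, "ty": 0, "tz": 0.2, "turn": 0},
    {"fingers": 40, "tx": 0, "ty": 0, "tz": 0.1, "turn": 0},
    {"fingers": 40, "tx": 0, "ty": 0, "tz": 0.1, "turn": 0},
    {"fingers": 40, "tx": 0, "ty": 0, "tz": 0, "turn": 0},
  ],
)

```text
t: 14.15
eef_pos: [0.6112, 0.0959, 0.1535]
ee_rot: [0.983, 0.185, 0.0, -0.0]
wrist_force: [-0.5, 0.4, -2.3]
gripper_width: 0.0532
```

Request:
carry_out(
  targets=[
    {"fingers": 40, "tx": 0, "ty": 0, "tz": 0.1, "turn": 0},
    {"fingers": 40, "tx": 0, "ty": 0, "tz": 0.1, "turn": 0},
    {"fingers": 40, "tx": 0, "ty": 0, "tz": 0.1, "turn": 0},
    {"fingers": 40, "tx": 0, "ty": 0, "tz": 0.04, "turn": 0},
    {"fingers": 40, "tx": 0, "ty": 0, "tz": 0, "turn": 0},
  ],
)

```text
t: 14.65
eef_pos: [0.611, 0.096, 0.1395]
ee_rot: [0.983, 0.185, 0.0, -0.0]
wrist_force: [0.1, 0.1, -2.9]
gripper_width: 0.0534
```

Request:
carry_out(
  targets=[
    {"fingers": 60, "tx": 0, "ty": 0, "tz": 0, "turn": 0},
    {"fingers": 94, "tx": 0, "ty": 0, "tz": 0, "turn": 0},
    {"fingers": 94, "tx": 0, "ty": 0, "tz": 0, "turn": 0},
    {"fingers": 94, "tx": 0, "ty": 0, "tz": 0, "turn": 0},
    {"fingers": 94, "tx": 0, "ty": 0, "tz": 0, "turn": 0},
    {"fingers": 94, "tx": 0, "ty": 0, "tz": -0.3, "turn": 0},
    {"fingers": 94, "tx": 0, "ty": 0, "tz": -0.7, "turn": 0},
    {"fingers": 94, "tx": 0, "ty": 0, "tz": -0.8, "turn": 0},
    {"fingers": 94, "tx": 0, "ty": 0, "tz": -0.7, "turn": 0},
    {"fingers": 94, "tx": 0, "ty": 0, "tz": 0, "turn": 0},
    {"fingers": 94, "tx": 0, "ty": 0, "tz": 0, "turn": 0},
  ],
)

```text
t: 15.75
eef_pos: [0.6111, 0.0959, 0.2407]
ee_rot: [0.983, 0.185, 0.001, 0.0]
wrist_force: [-0.5, 0.4, -0.6]
gripper_width: 0.0942
```

```bash
python3 go.py .4405,.2207,.240 .4405,.2207,.133
```

```text
t 15.75 pos [0.6111 0.0959 0.2407] x-axis yaw 21.3 F [-0.49  0.36 -0.63] w 0.0942
to [0.4405, 0.2207, 0.24] shift units [-2.841 -4.456  0.011]
to [0.4405, 0.2207, 0.133] shift units [-5.000e-03 -1.000e-03  2.675e+00]
```

Request:
carry_out(
  targets=[
    {"fingers": 94, "tx": -0.2, "ty": -0.35, "tz": 0, "turn": 0},
    {"fingers": 94, "tx": -0.45, "ty": -0.7, "tz": 0, "turn": 0},
    {"fingers": 94, "tx": -0.5, "ty": -0.78, "tz": 0, "turn": 0},
    {"fingers": 94, "tx": -0.5, "ty": -0.78, "tz": 0, "turn": 0},
    {"fingers": 94, "tx": -0.5, "ty": -0.78, "tz": 0, "turn": 0},
    {"fingers": 94, "tx": -0.45, "ty": -0.7, "tz": 0, "turn": 0},
    {"fingers": 94, "tx": -0.24, "ty": -0.37, "tz": 0, "turn": 0},
    {"fingers": 94, "tx": 0, "ty": 0, "tz": 0, "turn": 0},
    {"fingers": 94, "tx": 0, "ty": 0, "tz": 0, "turn": 0},
  ],
)

```text
t: 16.65
eef_pos: [0.4398, 0.2208, 0.2391]
ee_rot: [0.983, 0.185, -0.0, 0.0]
wrist_force: [0.1, 0.2, -0.7]
gripper_width: 0.0941
```

```bash
python3 go.py .4405,.2207,.240 .4405,.2207,.133
```

```text
t 16.65 pos [0.4398 0.2208 0.2391] x-axis yaw 21.3 F [ 0.09  0.23 -0.66] w 0.0941
to [0.4405, 0.2207, 0.24] shift units [ 0.016  0.009 -0.022]
to [0.4405, 0.2207, 0.133] shift units [ 2.000e-03 -1.000e-03  2.675e+00]
```

Request:
carry_out(
  targets=[
    {"fingers": 94, "tx": 0.02, "ty": 0.01, "tz": 0.6, "turn": 0},
    {"fingers": 94, "tx": 0, "ty": 0, "tz": 0.8, "turn": 0},
    {"fingers": 94, "tx": 0, "ty": 0, "tz": 0.8, "turn": 0},
    {"fingers": 94, "tx": 0, "ty": 0, "tz": 0.46, "turn": 0},
    {"fingers": 94, "tx": 0, "ty": 0, "tz": 0, "turn": 0},
    {"fingers": 40, "tx": 0, "ty": 0, "tz": 0, "turn": 0},
    {"fingers": 40, "tx": 0, "ty": 0, "tz": 0, "turn": 0},
    {"fingers": 40, "tx": 0, "ty": 0, "tz": 0, "turn": 0},
    {"fingers": 40, "tx": 0, "ty": 0, "tz": 0, "turn": 0},
    {"fingers": 40, "tx": 0, "ty": 0, "tz": 0, "turn": 0},
    {"fingers": 40, "tx": 0, "ty": 0, "tz": 0, "turn": 0},
    {"fingers": 40, "tx": 0, "ty": 0, "tz": 0, "turn": 0},
  ],
  grip_force=28,
)

```text
t: 17.85
eef_pos: [0.4413, 0.221, 0.1335]
ee_rot: [0.983, 0.185, 0.0, -0.0]
wrist_force: [-1.7, -0.8, 7.9]
gripper_width: 0.0537
```

Request:
carry_out(
  targets=[
    {"fingers": 40, "tx": 0, "ty": 0, "tz": -0.3, "turn": 0},
    {"fingers": 40, "tx": 0, "ty": 0, "tz": -0.6, "turn": 0},
    {"fingers": 40, "tx": 0, "ty": 0, "tz": -0.8, "turn": 0},
    {"fingers": 40, "tx": 0, "ty": 0, "tz": -0.8, "turn": 0},
    {"fingers": 40, "tx": 0, "ty": 0, "tz": -0.8, "turn": 0},
    {"fingers": 40, "tx": 0, "ty": 0, "tz": -0.8, "turn": 0},
    {"fingers": 40, "tx": 0, "ty": 0, "tz": -0.6, "turn": 0},
    {"fingers": 40, "tx": 0, "ty": 0, "tz": -0.3, "turn": 0},
    {"fingers": 40, "tx": 0, "ty": 0, "tz": 0, "turn": 0},
    {"fingers": 40, "tx": 0, "ty": 0, "tz": 0, "turn": 0},
    {"fingers": 40, "tx": 0, "ty": 0, "tz": 0, "turn": 0},
    {"fingers": 40, "tx": 0, "ty": 0, "tz": 0, "turn": 0},
  ],
)

```text
t: 19.05
eef_pos: [0.4408, 0.2206, 0.332]
ee_rot: [0.983, 0.185, -0.001, 0.0]
wrist_force: [-0.1, 0.1, -5.4]
gripper_width: 0.0543
```

```bash
python3 weigh.py; python3 - <<'E'
from loc import *
im,d=bot.get_image("scene")
for t in tins("scene",d): print("scene",t)
cv2.imwrite("pics/s2.png",im[:,:,::-1])
E
```

```text
F mean [ 0.46 -0.32 -4.61] sd [0.52 0.43 0.67] tau [ 0.000e+00 -5.939e+01 -2.030e+00 -4.687e+01  2.000e-02 -6.000e-02
 -0.000e+00]
([0.6485, -0.0903], 0.0278, [0.647, -0.0903], 0.0959, 401)
([0.6103, 0.095], 0.0274, [0.6085, 0.0947], 0.0966, 404)
t 19.35 pos [0.4411 0.2207 0.333 ] x-axis yaw 21.3 F [ 0.48 -1.07 -4.28] w 0.0546
scene ([0.6121, 0.0954], 0.0289, [0.6143, 0.0945], 0.0962, 317)
scene ([0.6503, -0.0912], 0.0294, [0.6527, -0.0908], 0.0959, 359)
```

View pics/s2.png

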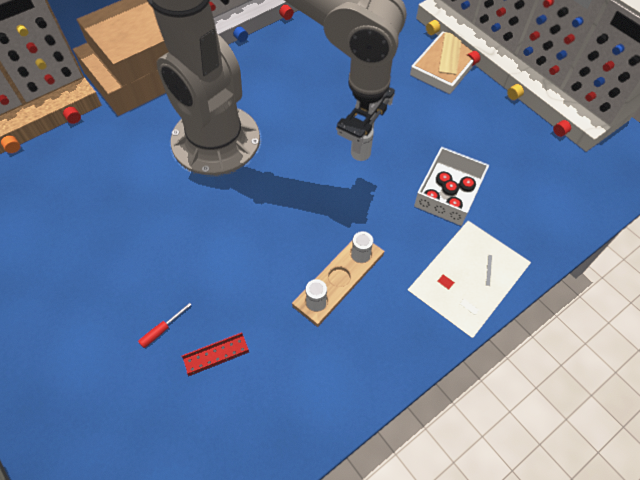

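Two tins stand in the rack at about px (316,289) and (363,243). The third hangs upright in the gripper near (362,145). The girder, wheel box and driver are undisturbed. A weighs 4.6 N, B 2.5 N and C 1.9 N.

```bash
python3 -c "
from workcell import bot
print(bot.hand_in())"
```

```text
the job is handed in; nothing more can be done
None
```

I hefted all three tins, stood the two lighter ones in the rack, and handed in at about 19 s (limit 72 s) with the heaviest still in the gripper. No verdict is reported at hand-in.

| Tin (by start position) | Measured weight | Where it ended |
|---|---|---|
| Left | about 4.6 N | held, bottom about 20 cm above the bench |
| Middle | about 2.5 N | rack pocket 0, released |
| Right | about 1.9 N | rack pocket 2, released |

- **Weights:** the held tin is about 1.85 times the next heaviest, so it is clearly the heaviest. Both lighter tins weigh less than the 3.6 N allowed on the rack.
- **Seating:** both racked lids measured 96 mm high, which means fully home. Both tins sit within about 2–3 mm of the pocket centres.
- **Bystanders:** the girder, wheel box and screwdriver look unmoved in the last picture. I did not re-measure their positions.
- **Failed or disagreed:** the first move call was refused for missing row fields, and nothing moved. The two cameras disagreed by 2–4 mm, which is within the fit. Single force readings were noisy (up to about 0.8 N standard deviation), so I averaged six for each weight.

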